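Switch off the light source and work its lamp out of the socket

TASK

The microscope light source has its cover off for a lamp change. Turn its selector knob to off (the open-ring mark), then take the lamp module by its grip block and, rather than pulling it straight out, rock it back and forth, leaning it well towards the selector and away from it, until its two blades work free of the tight socket. Finish while still holding the module upright over its socket with the blades just clear, about 20 mm: do not put it down, leave the selector at off, and leave the other things on the bench where they are.

Things in the scene. Friction and masses are not known exactly. Their poses are not given: they have to be found in the camera images.
- light_source: Grey microscope light source, fixed, 190 (x) x 270 (y) mm, flat deck 85 mm high; origin under its centre. -x is its front, +y its lamp half, -y its control half. On the deck (mm): selector at x -35, y -82; lamp socket at x 12, y 55. Round condenser barrel (38 mm, top at z 154) along x before the lamp, its end 31 mm from the lamp's centre; heat sink 45 mm above deck from x 57 to 87 behind it.
- selector (a joint): Selector angle, rad, growing clockwise seen from above. Clicks every 30 degrees: -0.52 remote (square mark), 0 off (open ring), 0.52, 1.05, 1.57 lamp steps (one, two, three dots); stops at -0.58 and 1.63. Passing a click takes about 0.06 N m; let go within 10 degrees of a click it settles into it. Starts between 0.4 and 1.6, usually on a lamp step.
- selector_grip (a point): Point on the selector's vertical axis, 23 mm above the deck, mid-height of its grip bar; its axes are the case's and do not turn with the knob. Grey knob: thin skirt 38 mm across, on it a bar 36 mm long, 13 mm thick, from 5 to 36 mm above the deck, with a nose and white line at its pointing end. At off the bar lies along the case's x and points to +x, the rear.
- off_mark (a point): Centre of the white open ring, 12 mm across, printed on the black panel: the off mark, 37 mm from the selector's axis towards the case's +x.
- socket (a point): Centre of the top face of the white ceramic lamp socket, 20 mm above the deck, 105 mm above the bench; axes as the case. Socket 26 (x) x 52 (y) mm with two slots 12 mm long (y), centred at y -12 and +12 mm; in each a pair of sprung contacts clamps the flat faces of a blade.
- lamp: Lamp module in the socket, about 110 g; origin at the underside of its ceramic foot, which sits on the socket's top; axes as the case. Two blades 16.5 mm long point down at y -12 and +12. A straight pull takes 40 to 65 N; leaning it about x (grip block towards -y, +y) takes 10 to 20 N at the block. 6 to 10 degrees each way, raising it some 2 mm a swing, frees it in 5 to 9 swings.
- lamp_grip (a point): Point on the module's centre line in its black ribbed grip block, 62 mm above the module's origin. Block 20 (x) x 26 (y) x 26 (z) mm, from 48 to 74 mm above the origin. Below it a 26 mm wide plate and a 29 mm reflector facing -x. Best gripped across y, so that it cannot swivel between the fingers; free space on both sides.
- spare_lamp: Bystander: an identical spare module lying on its back on the bench, origin mid-length. Not the one to take.
- screw_dish: Bystander: small aluminium dish, 44 mm across, 10 mm high, on the deck's rear, about 100 mm behind the selector.
- oil_bottle: Bystander: amber bottle standing on the bench, 34 mm across, 75 mm tall.
- slide_box: Bystander: flat grey and white box on the bench, 86 x 61 x 32 mm.
- objective: Bystander: steel microscope objective standing on the bench, 33 mm across, 47 mm tall.
- screwdriver: Bystander: black screwdriver, 150 mm long, lying on the bench.
- cover: Bystander: the light source's grey sheet cover, 180 (x) x 150 (y) x 75 mm high, standing on the bench to the left; fixed.

How it is judged (in metres and radians):
On the way, in this order (a step that is already met when the one before it is completed fails the run):
1. selector at off while the lamp is still seated (value of joint selector between -0.13 and 0.13 rad and z of lamp in the frame of socket below 0.003 m), for 0.3 s.
2. lamp leaned towards the selector while its blades are in the socket (y of lamp_grip in the frame of socket below -0.004 m and z of lamp in the frame of socket below 0.0145 m), for 0.05 s.
3. lamp leaned away from the selector while its blades are in the socket (y of lamp_grip in the frame of socket above 0.004 m and z of lamp in the frame of socket below 0.0145 m), for 0.05 s.
At the end, for the whole second after the job is handed in: Selector within 0.13 rad of off; lamp module still gripped by the fingers, touching nothing of the light source, at rest, upright within 0.2 rad, within 25 mm sideways of the socket's centre, its foot 19.5 to 58.5 mm above the socket's top (blade tips 3 to 42 mm clear) (value of joint selector between -0.13 and 0.13 rad and z of lamp in the frame of socket between 0.0195 and 0.0585 m and horizontal distance between lamp and socket below 0.025 m and angle between lamp's own z axis and vertical below 0.2 rad and contact force between the fingers and lamp above 1 N and contact force between lamp and light_source below 0.1 N and linear speed of lamp below 0.03 m/s); the arm keeps its last pose, push and grip.
It fails at once if another thing on the bench was moved more than 30 mm (distance of any of spare_lamp, screw_dish, oil_bottle, slide_box, objective, screwdriver from where it was at the start of the episode above 0.03 m).
It also fails if it takes over 54 s, if anything falls off the work surface, if the arm or the gripper's body presses on something with over 40 N, if the wrist force passes 120 N, or if a joint passes its speed limit or range.

ROBOT

A 7-joint arm with a two-finger parallel gripper is mounted at the origin on the work surface. World frame = base frame: x ahead of the robot, y to its left, z up, the work surface at z = 0. Lengths are in m, angles in degrees, forces in N, time in s.
With the tool pointing down it reaches from about 0.35 to 0.9 m from the base axis. Payload 8.1 kg.
Tool frame: the origin (TCP) lies on the mounting face of the last link; the fingertips stand 178 mm ahead of it and the grasp point (between the pads) lies 159 mm ahead of it (robot.tcp_to_tips is the distance from the TCP to the fingertips, in m); x points along the fingers, z is the direction in which the jaws open and shut, and the axes are right-handed (so a half turn about x gives the same grasp; the last joint's range is limited). The gripper opens to 92 mm and grips with 3 to 60 N. Pads are 19 mm wide; open, the fingers measure 130 mm over their backs; the gripper's body (75 mm by 190 mm) begins 47 mm behind the grasp point.
Start: joints at [57.777, 24.895, 1.432, 90.138, -0.665, 64.973, -4.303], TCP at [0.277, -0.56, 0.405] pointing down, gripper open.
Joint ranges: [-149.89, 149.89], [-25.12, 119.58], [-72.63, 75.52], [4.76, 147.25], [-75.54, 255.54], [6.69, 114.76], [-157.13, 157.13]. Speed limits (degrees/s): [127.2, 127.2, 172.46, 172.46, 180, 180, 180].

INTERFACE

Orientations are given as [roll, pitch, yaw] about the fixed x, y, z axes, in that order (R = Rz(yaw) Ry(pitch) Rx(roll)).
In Python, from workcell import robot gives the robot as it stands.
- The arm moves only by the shell command python3 -m crank 'ROWS' [FORCE]. ROWS is JSON, a list of rows, each an object of numbers: "dx", "dy", "dz": the shift along the tool's x, y, z in units of 0.5 m (1.0 is 0.5 m); "ax", "ay", "az": the turn, a rotation vector about the tool's x, y, z in units of 45 degrees (1.0 is 45 degrees); "fingers": the gripper's target within -1 to 1 (fully open at 1, half-way at 0, shut at -1). A call has 1 to 20 rows; each row shifts and turns the commanded pose from where the row before left it, along the tool's axes as they then stand; what a row does not reach is not made up. A row lasts 1/8 s, in which the tool goes at most 62.5 mm and 10.7 degrees, less where a joint would pass 70% of its speed; a pose out of reach is approached as far as the arm can. A call with a number of a shift or a turn outside -1 to 1 is refused whole. A call with a gripper value outside its range is refused whole. The fingers move at their own pace and stop on an object; FORCE is the grip in N (left out, the last holds). Time passes only in rows, so rows that do not move let the fingers close. It gives the time, the measured TCP pose, the force and the opening at its end, in the units of the state.
- robot.get_obs(): the state, without advancing time (a new reading comes with each control period).
- robot.read_camera(name): name is "scene" or "side" or "wrist"; returns (picture, depth): 420x560x3 uint8, red, green, blue; 420x560 float32, m along the optical axis (not along the pixel's ray), 0 where there is no reading.
- robot.calibration(name): a dict with "K" (3x3 intrinsics, pixels), "rvec" (rotation vector, rad) and "tvec" (3), from world to camera coordinates, as OpenCV has them. Camera axes: x right, y down, z forward; pixel columns grow to the right and rows downward; lengths in m; the calibration is good to about 2 mm. A picture is of the moment at which its call begins: read the wrist's pose just before it. calibration takes no time and is no camera call; for the wrist camera it gives the pose at the moment of the call.
- robot.sign_off(): hands the job in, once; it reports no verdict.
The state is a dict: "time_s": time; "joint_pos": joint angles; "qvel": joint speeds; "effort": joint torques, N m; "tool_pos": TCP position; "orientation": TCP orientation; "force": force on the tool from outside, world axes, zero at the start; "wrist_torque": the same for the moment, N m; "gripper_width": finger opening in m.
Only numpy, scipy, OpenCV 4.12 (cv2) and the standard library are available. Lean on these libraries where they do the work, as an engineer would, in place of code of your own. Each camera call takes 0.05 s, during which the arm holds its last target.

## Working session

There is one attempt and no reset: what is moved stays moved. The work goes in short steps, Python scripts to look and compute and a shell command to move; the robot and the scene stay as the last step left them, time stands still between calls to the robot, and variables do not carry over. Pictures are saved under pics/ and viewed, and the job is handed in when it is done.

```bash
ls; mkdir -p pics; python3 - <<'E'
from workcell import robot
import cv2
print(robot.get_obs())
for n in("scene","side","wrist"):
    c=robot.calibration(n);print(n,c)
    p,d=robot.read_camera(n);cv2.imwrite(f"pics/{n}0.png",p[:,:,::-1]);
    import numpy as np;np.savez(f"{n}0.npz",p=p,d=d,K=c["K"],r=c["rvec"],t=c["tvec"])
E
```

```text
pics
{'time_s': 0.0, 'joint_pos': array([57.77734721, 24.93401124,  1.42751618, 90.18786151, -0.66338609,
       64.97451872, -4.30225296]), 'qvel': array([-0.01872412, -0.02694509,  0.06302732, -0.0490698 , -0.01239327,
       -0.05227829,  0.06160961]), 'effort': array([ 2.02876501e-03, -6.67855954e+01,  9.85342786e-01, -3.14450955e+01,
       -6.08766871e-02,  4.32056480e-02,  1.34619095e-04]), 'tool_pos': array([ 0.27724052, -0.55988253,  0.40397893]), 'orientation': array([-174.99536041,   89.91188133,  121.3489671 ]), 'force': array([-0.43018249, -0.50434172,  0.48713401]), 'wrist_torque': array([0.02241077, 0.02764546, 0.04909844]), 'gripper_width': 0.09183479322298078}
scene {'K': array([[395.8491636 ,   0.        , 281.08366648],
       [  0.        , 395.8491636 , 208.77862544],
       [  0.        ,   0.        ,   1.        ]]), 'rvec': array([ 2.05975503,  0.86913713, -0.4675351 ]), 'tvec': array([-0.4516478 , -0.11944701,  1.55228317])}
side {'K': array([[468.40966958,   0.        , 281.11448536],
       [  0.        , 468.40966958, 204.97237928],
       [  0.        ,   0.        ,   1.        ]]), 'rvec': array([ 0.32597621, -2.74078701,  1.23410007]), 'tvec': array([0.57205412, 0.15313031, 1.21435105])}
wrist {'K': array([[369.53808287,   0.        , 272.70331098],
       [  0.        , 369.53808287, 204.85741781],
       [  0.        ,   0.        ,   1.        ]]), 'rvec': array([-2.47922225,  1.54047245,  0.19807752]), 'tvec': array([-0.62502955, -0.03019159,  0.38897769])}
```

View pics/scene0.png

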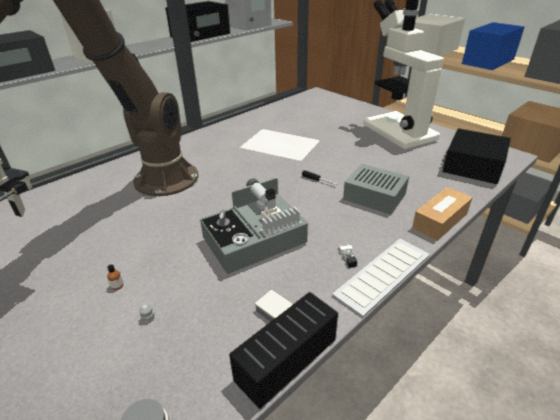

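View pics/side0.png

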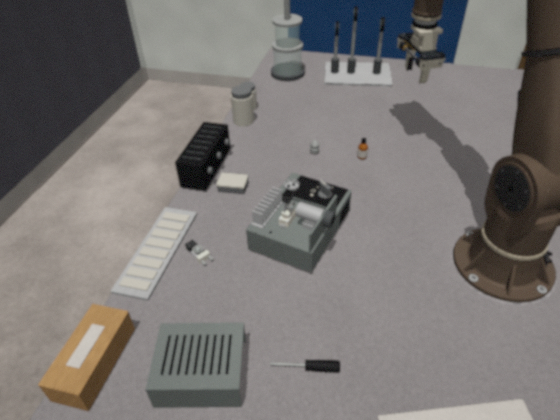

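View pics/wrist0.png

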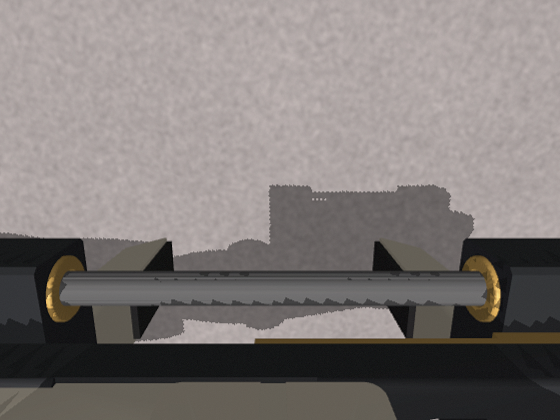

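The scene view shows the light source around (255,230), with the selector panel at (225,232) and the lamp at (262,195). The side view shows it around (300,220). I'll measure the case next.

```bash
cat > h.py <<'E'
import numpy as np,cv2
def load(f):
    z=np.load(f);R=cv2.Rodrigues(z["r"])[0];return z["p"],z["d"],z["K"],R,z["t"].ravel()
def cloud(d,K,R,t):
    v,u=np.mgrid[:d.shape[0],:d.shape[1]]
    c=np.stack([(u-K[0,2])/K[0,0]*d,(v-K[1,2])/K[1,1]*d,d],-1)
    return (c-t)@R
def ray(u,v,z,K,R,t):
    C=-R.T@t;w=R.T@np.linalg.inv(K)@np.array([u,v,1.]);return C+w*(z-C[2])/w[2]
def proj(P,K,R,t):
    return cv2.projectPoints(np.array(P,float).reshape(-1,3),cv2.Rodrigues(R)[0],t,K,None)[0].reshape(-1,2)
E
python3 - <<'E'
from h import *
for n,(x0,x1,y0,y1) in {"scene":(180,330,165,280),"side":(230,370,160,280)}.items():
    p,d,K,R,t=load(n+"0.npz");P=cloud(d,K,R,t)
    cv2.imwrite(f"pics/{n}_c.png",cv2.resize(p[y0:y1,x0:x1,::-1],None,fx=5,fy=5,interpolation=cv2.INTER_CUBIC))
    Q=P[y0:y1,x0:x1];m=np.abs(Q[...,2]-.085)<.005
    m=m.astype(np.uint8);k,l,s,c=cv2.connectedComponentsWithStats(m)
    i=1+np.argmax(s[1:,4]);
    pts=Q[m>0][:,:2].astype(np.float32)
    r=cv2.minAreaRect(Q[(l==i)][:,:2].astype(np.float32));print(n,m.sum(),s[i],r,np.median(P[P[...,2]>-.01][:,2]))
    print(cv2.minAreaRect(pts))
E
```

```text
scene 2428 [  20   34  108   57 2246] ((0.5370122194290161, -0.0023728609085083008), (0.26927614212036133, 0.1936260163784027), 76.4410400390625) 0.0032405658292740626
((0.5380967855453491, -0.0024229437112808228), (0.2710365355014801, 0.19313690066337585), 75.8272933959961)
side 2511 [  16   42   83   52 1409] ((0.5452386140823364, 0.08195196092128754), (0.14264459908008575, 0.18843305110931396), 62.65251159667969) 0.003124174868921953
((0.5336242914199829, -0.0023510754108428955), (0.2751111686229706, 0.19113074243068695), 76.582763671875)
```

View pics/scene_c.png

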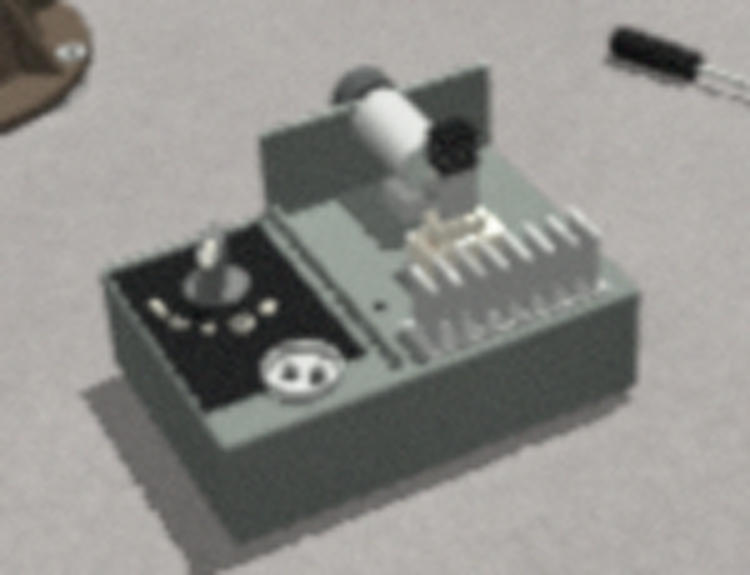

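View pics/side_c.png

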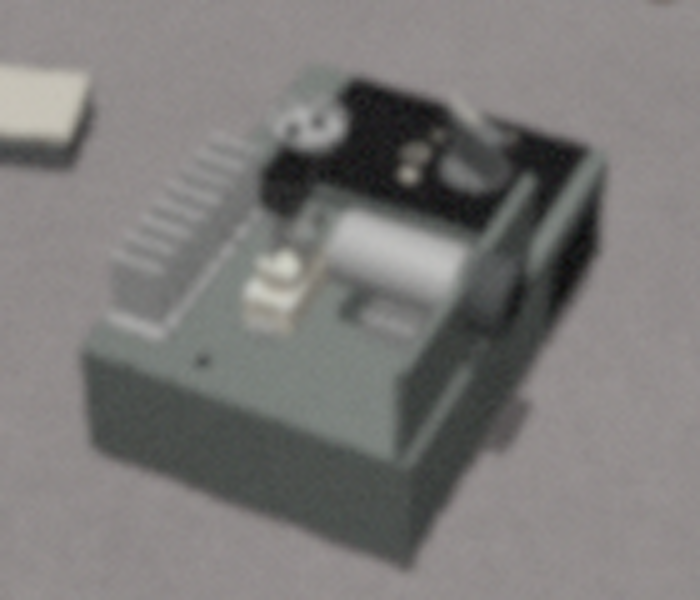

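```bash
cat >> h.py <<'E'
from scipy.spatial.transform import Rotation as Ro
def toolR(o): return Ro.from_euler('xyz',o,degrees=True).as_matrix()
TH=np.radians(-13.5);C0=np.array([.537,-.0024])
def case2w(x,y,z,C0=C0,TH=TH):
    c,s=np.cos(TH),np.sin(TH);return np.array([C0[0]+c*x-s*y,C0[1]+s*x+c*y,z])
def delta(o,p,tgt,Rt=None):
    """shift in row units, tool axes; then turn rotvec (tool axes, 45deg units)"""
    R=toolR(o);print("d units",np.round(R.T@(np.array(tgt)-p)/.5,4))
    if Rt is not None: print("rot units",np.round(Ro.from_matrix(R.T@Rt).as_rotvec(degrees=True)/45,4))
def downR(deg):
    """tool down, jaw (z) at world heading deg"""
    a=np.radians(deg);x=np.array([0,0,-1.]);z=np.array([np.cos(a),np.sin(a),0]);return np.stack([x,np.cross(z,x),z],1)
E
python3 - <<'E'
from h import *
from workcell import robot
o=robot.get_obs();R=toolR(o["orientation"]);print(R.round(3))
c=robot.calibration("wrist");Rc=cv2.Rodrigues(c["rvec"])[0]
print("cam in tool",R.T@(-Rc.T@c["tvec"]-o["tool_pos"]),"cam axes in tool\n",(Rc@R).round(3))
print("jaw heading",np.degrees(np.arctan2(R[1,2],R[0,2])))
print(case2w(-.035,-.082,0),case2w(.012,.055,0))
p,d,K,Rr,t=load("scene0.npz");P=cloud(d,K,Rr,t)
q=(P[...,:2]-C0)@np.array([[np.cos(TH),-np.sin(TH)],[np.sin(TH),np.cos(TH)]])
for nm,pt in {"sel":(-35,-82),"lamp":(12,55),"plate":(-75,55)}.items():
    m=np.hypot(*np.moveaxis(q*1000-np.array(pt),-1,0))<25;m&=(P[...,2]<.3);print(nm,m.sum(),P[m][:,2].max())
m=(P[...,2]>.1)&(P[...,2]<.2)&(np.abs(q[...,0]+.075)<.025)&(np.abs(q[...,1])<.14);print(q[m].min(0),q[m].max(0),P[m][:,2].max())
for z in(.121,.108):
  for n in("scene","side"):
    pp,dd,K,R2,t=load(n+"0.npz");print(n,z,proj(case2w(-.035,-.082,z),K,R2,t),proj(case2w(.012,.055,.167),K,R2,t))
E
```

```text
[[-0.001  0.896  0.444]
 [ 0.001  0.444 -0.896]
 [-1.    -0.    -0.001]]
cam in tool [0.02035847 0.06826902 0.00053648] cam axes in tool
 [[-0.001 -0.001  1.   ]
 [-0.252 -0.968 -0.001]
 [ 0.968 -0.252  0.001]]
jaw heading -63.65974128462717
[ 0.48382453 -0.07396375  0.        ] [0.56150793 0.048279   0.        ]
sel 183 0.12500911799961476
lamp 328 0.1821269282485716
plate 242 0.15701303655397364
[-0.0998961  -0.07684299] [-0.05060688  0.13720861] 0.1573204002322041
scene 0.121 [[221.77908949 213.19583569]] [[270.18092171 193.93806011]]
side 0.121 [[324.3932479 184.4052703]] [[286.10159407 195.6781851 ]]
scene 0.108 [[222.24539916 216.76049855]] [[270.18092171 193.93806011]]
side 0.108 [[324.19547521 188.08134005]] [[286.10159407 195.6781851 ]]
```

```bash
python3 -m crank '[{"dx":-0.0092,"dy":0.08,"dz":-0.0687},{"dx":-0.0092,"dy":0.08,"dz":-0.0687},{"dx":-0.0092,"dy":0.08,"dz":-0.0687},{"dx":-0.0092,"dy":0.08,"dz":-0.0687},{"dx":-0.0092,"dy":0.08,"dz":-0.0687},{"dx":-0.0092,"dy":0.08,"dz":-0.0687},{"dx":-0.0092,"dy":0.08,"dz":-0.0687},{"dx":-0.0092,"dy":0.08,"dz":-0.0687},{"dx":-0.0092,"dy":0.08,"dz":-0.0687},{"dx":-0.0092,"dy":0.08,"dz":-0.0687},{"ax":-0.22},{"ax":-0.22},{"ax":-0.22},{"ax":-0.22},{"ax":-0.22},{"fingers":0.0}]' 30
cat > look.py <<'E'
import sys
from h import *
from workcell import robot
n=sys.argv[1];tag=sys.argv[2]
c=robot.calibration(n);o=robot.get_obs();p,d=robot.read_camera(n)
np.savez(tag+".npz",p=p,d=d,K=c["K"],r=c["rvec"],t=c["tvec"]);cv2.imwrite(f"pics/{tag}.png",p[:,:,::-1])
R=toolR(o["orientation"]);print(o["time_s"],o["tool_pos"],o["joint_pos"].round(1),"heading",np.degrees(np.arctan2(R[1,2],R[0,2])),"F",o["force"].round(1),o["wrist_torque"].round(2),o["gripper_width"])
E
python3 look.py wrist w1
```

```text
0.15 [ 0.27724269 -0.55995493  0.40415648] [57.8 24.9  1.4 90.2 -0.7 65.  -4.3] heading -63.65974128462717 F [-0.4 -0.4  0.6] [0.02 0.04 0.04] 0.09166518758371656invalid input
```

View pics/w1.png

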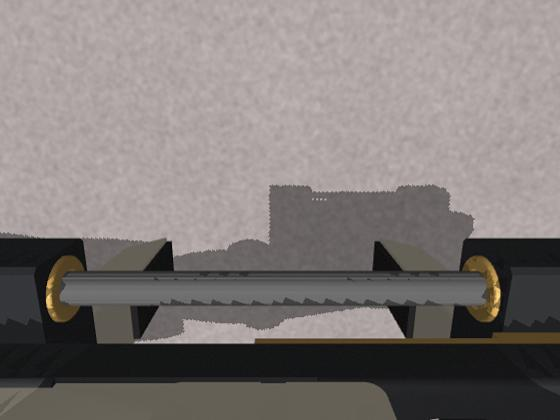

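The call was refused as "invalid input". I'll try rows with every key present.

```bash
python3 -m crank '[{"dx":-0.0092,"dy":0.08,"dz":-0.0687,"ax":0,"ay":0,"az":0,"fingers":1},{"dx":-0.0092,"dy":0.08,"dz":-0.0687,"ax":0,"ay":0,"az":0,"fingers":1}]' 30
```

```text
time_s: 0.45
tool_pos: [0.3187, -0.4621, 0.4136]
orientation: [-172.2, 90.0, 124.1]
force: [0.6, 0.2, -0.3]
gripper_width: 0.0919
```

```bash
python3 -m crank '[{"dx":-0.0092,"dy":0.08,"dz":-0.0687,"ax":0,"ay":0,"az":0,"fingers":1},{"dx":-0.0092,"dy":0.08,"dz":-0.0687,"ax":0,"ay":0,"az":0,"fingers":1},{"dx":-0.0092,"dy":0.08,"dz":-0.0687,"ax":0,"ay":0,"az":0,"fingers":1},{"dx":-0.0092,"dy":0.08,"dz":-0.0687,"ax":0,"ay":0,"az":0,"fingers":1},{"dx":-0.0092,"dy":0.08,"dz":-0.0687,"ax":0,"ay":0,"az":0,"fingers":1},{"dx":-0.0092,"dy":0.08,"dz":-0.0687,"ax":0,"ay":0,"az":0,"fingers":1},{"dx":-0.0092,"dy":0.08,"dz":-0.0687,"ax":0,"ay":0,"az":0,"fingers":1},{"dx":-0.0092,"dy":0.08,"dz":-0.0687,"ax":0,"ay":0,"az":0,"fingers":1},{"dx":0,"dy":0,"dz":0,"ax":-0.22,"ay":0,"az":0,"fingers":1},{"dx":0,"dy":0,"dz":0,"ax":-0.22,"ay":0,"az":0,"fingers":1},{"dx":0,"dy":0,"dz":0,"ax":-0.22,"ay":0,"az":0,"fingers":1},{"dx":0,"dy":0,"dz":0,"ax":-0.22,"ay":0,"az":0,"fingers":1},{"dx":0,"dy":0,"dz":0,"ax":-0.22,"ay":0,"az":0,"fingers":1},{"dx":0,"dy":0,"dz":0,"ax":0,"ay":0,"az":0,"fingers":1}]' 30
python3 look.py wrist w1
```

```text
time_s: 2.2
tool_pos: [0.4833, -0.0749, 0.4506]
orientation: [-176.6, 90.0, 169.2]
force: [-0.5, 0.4, 0.4]
gripper_width: 0.0917
2.2 [ 0.4832985  -0.07490359  0.45060017] [ 21.3  11.8 -22.3 103.1   4.8  66.1 -16.7] heading -14.231155321429103 F [-0.5  0.4  0.4] [ 0.01 -0.05 -0.06] 0.09169048579839328
```

View pics/w1.png

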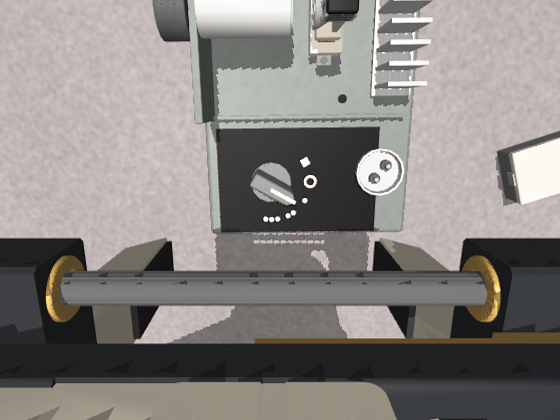

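The selector is at about (272,183), with its white line pointing to about (292,202). The ring is at (310,181) and one dot at (305,200). I'll measure it more precisely.

```bash
python3 - <<'E'
from h import *
p,d,K,R,t=load("w1.npz")
cv2.imwrite("pics/w1c.png",cv2.resize(p[120:235,210:410,::-1],None,fx=4,fy=4,interpolation=cv2.INTER_CUBIC))
g=cv2.cvtColor(p,cv2.COLOR_RGB2GRAY);m=(g>190).astype(np.uint8);m[:,:225]=0;m[:140]=0;m[226:]=0;m[:,345:]=0
k,l,s,c=cv2.connectedComponentsWithStats(m)
for i in range(1,k):
    if s[i,4]>2: print(s[i],c[i].round(1),ray(*c[i],.0855,K,R,t).round(4)[:2], "top",ray(*c[i],.121,K,R,t).round(4)[:2])
# deck rectangle, cloud
P=cloud(d,K,R,t)
# black panel edges
mm=((np.abs(P[...,2]-.085)<.004)).astype(np.uint8);print(mm.sum(),np.median(P[...,2][mm>0]))
# knob bar top
q=(np.abs(P[...,2]-.121)<.006);q[:,:230]=0;q[:,320:]=0;q[:150]=0;q[230:]=0
Q=P[q];print("bar",q.sum(),np.median(Q[:,2]),cv2.minAreaRect(Q[:,:2].astype(np.float32)),cv2.fitLine(Q[:,:2].astype(np.float32),2,0,.01,.01).ravel())
print("pred ring",proj(case2w(.002,-.082,.085),K,R,t),"axis",proj(case2w(-.035,-.082,.121),K,R,t))
# lamp block
q=(P[...,2]>.165)&(P[...,2]<.19);q[60:]=0;print("lamp",q.sum(),P[q].mean(0) if q.any() else 0)
E
```

```text
[300 157  10  10  61] [304.7 161.6] [ 0.518  -0.0637] top [ 0.5162 -0.0582]
[304 175  13  13  89] [309.6 181.1] [ 0.5184 -0.0829] top [ 0.5166 -0.0754]
[270 188  26  16 129] [282.3 195.8] [ 0.4897 -0.0905] top [ 0.4909 -0.0821]
[302 198   5   5  20] [304.  200.1] [ 0.509  -0.0997] top [ 0.5082 -0.0904]
[291 210   5   5  19] [292.8 212.4] [ 0.4957 -0.109 ] top [ 0.4962 -0.0987]
[286 213   4   5  18] [287.5 215.2] [ 0.49   -0.1105] top [ 0.4911 -0.1001]
[263 217   5   5  19] [265.2 218.8] [ 0.4681 -0.1087] top [ 0.4715 -0.0985]
[269 217   5   5  21] [271. 219.] [ 0.4735 -0.1102] top [ 0.4764 -0.0999]
[275 217   5   5  17] [277.  218.6] [ 0.4793 -0.1113] top [ 0.4815 -0.1009]
36048 0.08505118659126526
bar 700 0.12060662196281222 ((0.4845218062400818, -0.07575232535600662), (0.013531138189136982, 0.04185044392943382), 47.366737365722656) [ 0.72536904 -0.6883602   0.48384815 -0.07430054]
pred ring [[310.99749331 180.28894153]] axis [[271.93662326 188.79054553]]
lamp 605 [0.55680804 0.03849733 0.17608557]
```

View pics/w1c.png

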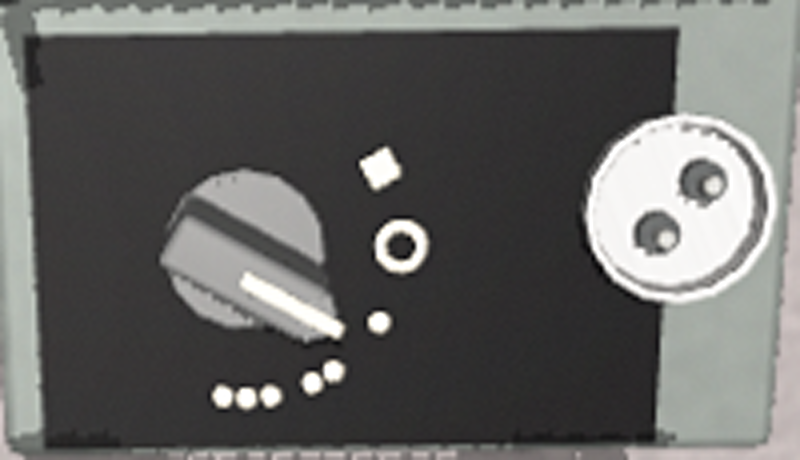

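The bar heading is -43.5°, which is 30° clockwise from off (one dot), and the two estimates of the axis agree at about (0.4835,-0.0743). I'll turn the jaws to heading 46.5° and check.

```bash
python3 -m crank '[{"dx":0.1,"dy":0,"dz":0,"ax":-0.225,"ay":0,"az":0,"fingers":0},{"dx":0.1,"dy":0,"dz":0,"ax":-0.225,"ay":0,"az":0,"fingers":0},{"dx":0,"dy":0,"dz":0,"ax":-0.225,"ay":0,"az":0,"fingers":0},{"dx":0,"dy":0,"dz":0,"ax":-0.225,"ay":0,"az":0,"fingers":0},{"dx":0,"dy":0,"dz":0,"ax":-0.225,"ay":0,"az":0,"fingers":0},{"dx":0,"dy":0,"dz":0,"ax":-0.225,"ay":0,"az":0,"fingers":0},{"dx":0,"dy":0,"dz":0,"ax":0,"ay":0,"az":0,"fingers":0}]' 30
python3 look.py wrist w2
python3 - <<'E'
from h import *
from workcell import robot
o=robot.get_obs();delta(o["orientation"],o["tool_pos"],[.4835,-.0743,.271],downR(46.5))
p,d,K,R,t=load("w2.npz")
# fingers mid pixel & bar
P=cloud(d,K,R,t);q=(np.abs(P[...,2]-.121)<.006)&(np.hypot(P[...,0]-.4835,P[...,1]+.0743)<.03);Q=P[q]
if q.any(): print(q.sum(),cv2.minAreaRect(Q[:,:2].astype(np.float32)))
E
```

```text
time_s: 3.12
tool_pos: [0.4834, -0.075, 0.3506]
orientation: [94.1, 90.0, 140.4]
force: [-0.4, 0.5, -0.1]
gripper_width: 0.046
3.125 [ 0.48338632 -0.07496284  0.35063325] [ 29.   19.3 -33.3 110.6  12.9  53.8  35.9] heading 46.330084956578354 F [-0.4  0.5 -0.1] [ 0.06 -0.14 -0.04] 0.04604051970871228
d units [0.1593 0.0007 0.001 ]
rot units [-0.0065  0.0001 -0.0002]
1377 ((0.48428723216056824, -0.07618425786495209), (0.01263545360416174, 0.04248577356338501), 46.58579635620117)
```

View pics/w2.png

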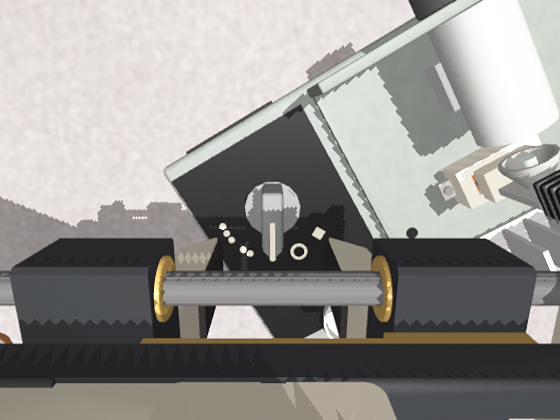

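The bar is centred between the fingers at column 272. I'll descend, grip it and turn it 30° counter-clockwise.

```bash
python3 -m crank '[{"dx":0.055,"dy":0,"dz":0,"ax":-0.0065,"ay":0,"az":0,"fingers":0},{"dx":0.055,"dy":0,"dz":0,"ax":0,"ay":0,"az":0,"fingers":0},{"dx":0.049,"dy":0.001,"dz":0.001,"ax":0,"ay":0,"az":0,"fingers":0},{"dx":0,"dy":0,"dz":0,"ax":0,"ay":0,"az":0,"fingers":-1},{"dx":0,"dy":0,"dz":0,"ax":0,"ay":0,"az":0,"fingers":-1},{"dx":0,"dy":0,"dz":0,"ax":0,"ay":0,"az":0,"fingers":-1},{"dx":0,"dy":0,"dz":0,"ax":0,"ay":0,"az":0,"fingers":-1}]' 20
python3 -c "
from workcell import robot
o=robot.get_obs();print(o['wrist_torque'],o['force'])"
```

```text
time_s: 4.05
tool_pos: [0.4832, -0.0748, 0.2721]
orientation: [-137.8, 89.9, -91.0]
force: [-3.7, -0.1, 5.9]
gripper_width: 0.013
[0.03658198 0.46324581 0.04561832] [-3.68400357 -0.06182139  5.85900507]
```

```bash
python3 -m crank '[{"dx":-0.002,"dy":0,"dz":0,"ax":-0.167,"ay":0,"az":0,"fingers":-1},{"dx":0,"dy":0,"dz":0,"ax":-0.167,"ay":0,"az":0,"fingers":-1},{"dx":0,"dy":0,"dz":0,"ax":-0.167,"ay":0,"az":0,"fingers":-1},{"dx":0,"dy":0,"dz":0,"ax":-0.167,"ay":0,"az":0,"fingers":-1},{"dx":0,"dy":0,"dz":0,"ax":0,"ay":0,"az":0,"fingers":-1},{"dx":0,"dy":0,"dz":0,"ax":0,"ay":0,"az":0,"fingers":-1},{"dx":0,"dy":0,"dz":0,"ax":0,"ay":0,"az":0,"fingers":-1}]' 20
python3 look.py wrist w3
```

```text
time_s: 4.92
tool_pos: [0.4835, -0.0742, 0.2722]
orientation: [-91.1, 90.0, -14.3]
force: [4.0, 0.4, -11.4]
gripper_width: 0.013
4.925 [ 0.4835145  -0.0741822   0.27218696] [ 31.6  27.  -38.3 115.2  23.3  45.5  56.5] heading 76.83666468324915 F [  4.    0.4 -11.4] [ 0.06 -1.18  0.03] 0.012955165373690687
```

View pics/w3.png

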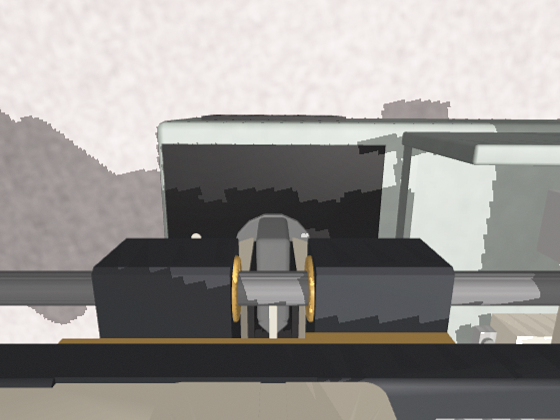

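The bar is gripped and now points along the jaws' normal, towards off. I'll release, lift and check.

```bash
python3 -m crank '[{"dx":0,"dy":0,"dz":0,"ax":0,"ay":0,"az":0,"fingers":0},{"dx":0,"dy":0,"dz":0,"ax":0,"ay":0,"az":0,"fingers":0},{"dx":-0.04,"dy":0,"dz":0,"ax":0,"ay":0,"az":0,"fingers":0},{"dx":-0.1,"dy":0,"dz":0,"ax":0,"ay":0,"az":0,"fingers":0.3},{"dx":-0.1,"dy":0,"dz":0,"ax":0,"ay":0,"az":0,"fingers":0.3},{"dx":-0.08,"dy":0,"dz":0,"ax":0,"ay":0,"az":0,"fingers":0.3},{"dx":0,"dy":0,"dz":0,"ax":0,"ay":0,"az":0,"fingers":0.3}]' 20
python3 look.py wrist w4
python3 - <<'E'
from h import *
p,d,K,R,t=load("w4.npz");P=cloud(d,K,R,t)
q=(np.abs(P[...,2]-.121)<.006)&(np.hypot(P[...,0]-.4835,P[...,1]+.0743)<.03);Q=P[q]
print("bar",q.sum(),cv2.minAreaRect(Q[:,:2].astype(np.float32)),cv2.fitLine(Q[:,:2].astype(np.float32),2,0,.01,.01).ravel())
L=case2w(.012,.055,0)
q=(P[...,2]>.17)&(P[...,2]<.185)&(np.hypot(P[...,0]-L[0],P[...,1]-L[1])<.03);Q=P[q]
print("lamp",L,q.sum(),np.median(Q[:,2]),cv2.minAreaRect(Q[:,:2].astype(np.float32)))
E
```

```text
time_s: 5.85
tool_pos: [0.484, -0.0735, 0.4355]
orientation: [-92.0, 89.7, -15.1]
force: [0.6, -0.4, -1.2]
gripper_width: 0.0594
5.85 [ 0.48401023 -0.07353651  0.43546226] [ 38.2  16.  -44.1 103.4  12.3  65.2  67. ] heading 76.92467165119245 F [ 0.6 -0.4 -1.2] [ 0.09 -0.13  0.01] 0.059430296514028716
bar 756 ((0.4850049912929535, -0.07499656081199646), (0.012451966293156147, 0.04224911332130432), 76.5760498046875) [ 0.97344357 -0.22892708  0.48305762 -0.07458879]
lamp [0.56150793 0.048279   0.        ] 0 nan ((0.0, 0.0), (0.0, 0.0), 0.0)
  return _methods._mean(a, axis=axis, dtype=dtype,
  ret = ret.dtype.type(ret / rcount)
```

View pics/w4.png

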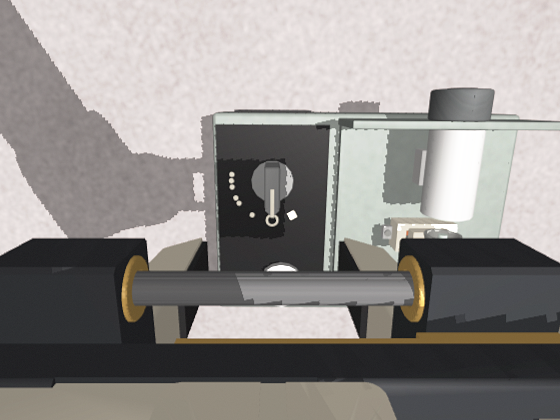

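The selector is at off: its line meets the ring at (272,219) and the bar heading is -13.2°. Next I'll move over the lamp.

```bash
python3 -m crank '[{"dx":0,"dy":-0.032,"dz":0.091,"ax":0.009,"ay":0,"az":0,"fingers":0.3},{"dx":0,"dy":-0.032,"dz":0.091,"ax":0,"ay":0,"az":0,"fingers":0.3},{"dx":0,"dy":-0.032,"dz":0.091,"ax":0,"ay":0,"az":0,"fingers":0.3},{"dx":0,"dy":0,"dz":0,"ax":0,"ay":0,"az":0,"fingers":0.3},{"dx":0,"dy":0,"dz":0,"ax":0,"ay":0,"az":0,"fingers":0.3}]' 20
python3 look.py wrist w5
python3 - <<'E'
from h import *
from workcell import robot
p,d,K,R,t=load("w5.npz");P=cloud(d,K,R,t)
L=case2w(.012,.055,0)
q=(P[...,2]>.174)&(P[...,2]<.185)&(np.hypot(P[...,0]-L[0],P[...,1]-L[1])<.03);Q=P[q]
print("lamp",L,q.sum(),np.median(Q[:,2]),cv2.minAreaRect(Q[:,:2].astype(np.float32)))
o=robot.get_obs();delta(o["orientation"],o["tool_pos"],[L[0],L[1],.167+.159],downR(76.5))
E
```

```text
time_s: 6.52
tool_pos: [0.5611, 0.0474, 0.4309]
orientation: [119.6, 89.9, -163.8]
force: [-0.0, -1.3, -0.2]
gripper_width: 0.0596
6.525 [0.56113171 0.0473565  0.43089804] [ 21.2  24.1 -44.   94.1  17.6  69.2  49.9] heading 76.56934073639148 F [-0.  -1.3 -0.2] [ 0.05 -0.07  0.01] 0.05960177137943155
lamp [0.56150793 0.048279   0.        ] 1173 0.17847079261108575 ((0.559687077999115, 0.04815683513879776), (0.02638140879571438, 0.020106712356209755), 77.001953125)
d units [ 0.2104 -0.0004  0.0036]
rot units [-0.0001 -0.0019 -0.0021]
```

View pics/w5.png

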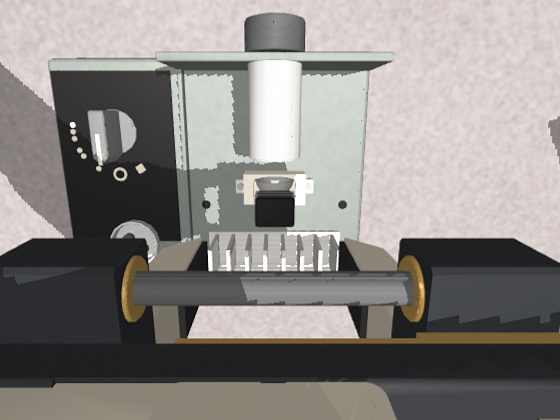

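The black grip block is at (274,207), centred between the fingers, and measures (0.5597,0.0482) with its top at 0.1785. I'll descend and grip it.

```bash
python3 -m crank '[{"dx":0.07,"dy":0,"dz":0.0015,"ax":0,"ay":-0.002,"az":-0.002,"fingers":0.3},{"dx":0.07,"dy":0.001,"dz":0.001,"ax":0,"ay":0,"az":0,"fingers":0.3},{"dx":0.05,"dy":0,"dz":0,"ax":0,"ay":0,"az":0,"fingers":0.3},{"dx":0.02,"dy":0,"dz":0,"ax":0,"ay":0,"az":0,"fingers":0.3},{"dx":0,"dy":0,"dz":0,"ax":0,"ay":0,"az":0,"fingers":0.3}]' 20
python3 look.py wrist w6
```

```text
time_s: 7.2
tool_pos: [0.5613, 0.0483, 0.3271]
orientation: [-44.8, 89.9, 31.7]
force: [0.3, -1.4, 0.7]
gripper_width: 0.0596
7.2 [0.56131292 0.04826211 0.32711975] [ 19.   29.7 -41.4 101.9  22.9  57.1  45.1] heading 76.474852054306 F [ 0.3 -1.4  0.7] [ 0.13 -0.15  0.03] 0.05958253379688376
```

View pics/w6.png

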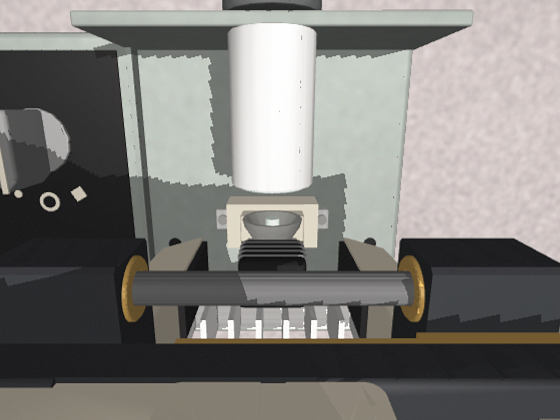

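```bash
python3 -m crank '[{"dx":0,"dy":0,"dz":0,"ax":0,"ay":0,"az":0,"fingers":-1},{"dx":0,"dy":0,"dz":0,"ax":0,"ay":0,"az":0,"fingers":-1},{"dx":0,"dy":0,"dz":0,"ax":0,"ay":0,"az":0,"fingers":-1},{"dx":0,"dy":0,"dz":0,"ax":0,"ay":0,"az":0,"fingers":-1}]' 50
cat > st.py <<'E'
from h import *
from workcell import robot
o=robot.get_obs();R=toolR(o["orientation"]);p=o["tool_pos"]
c,s=np.cos(TH),np.sin(TH);A=np.array([[c,s,0],[-s,c,0],[0,0,1]])
L=case2w(.012,.055,.105)
g=A@(p+R[:,0]*.159-L)*1000;f=A@(p+R[:,0]*.221-L)*1000
z=A@R[:,2]
print("t",round(o["time_s"],2),"grip(case rel socket,mm)",g.round(1),"foot est",f.round(1),"lean deg(+ = toward +y)",np.degrees(np.arcsin(-z[2])).round(2),"Fcase",(A@o["force"]).round(1),"Tcase",(A@o["wrist_torque"]).round(2),"w",round(o["gripper_width"]*1000,1))
E
python3 st.py
```

```text
time_s: 7.75
tool_pos: [0.5615, 0.0483, 0.3275]
orientation: [-98.1, 89.9, -21.6]
force: [-0.8, -0.2, 3.4]
gripper_width: 0.0258
t 7.75 grip(case rel socket,mm) [ 0.3 -0.  63.5] foot est [ 0.4 -0.   1.5] lean deg(+ = toward +y) 0.02 Fcase [-0.8 -0.4  3.4] Tcase [0.36 0.26 0.01] w 25.8
```

Gripped at 25.8 mm. First swing towards the selector (-y).

```bash
python3 -m crank '[{"dx":-0.0006,"dy":0,"dz":-0.0154,"ax":0,"ay":-0.0445,"az":0,"fingers":-1},{"dx":-0.0006,"dy":0,"dz":-0.0154,"ax":0,"ay":-0.0445,"az":0,"fingers":-1},{"dx":-0.0006,"dy":0,"dz":-0.0154,"ax":0,"ay":-0.0445,"az":0,"fingers":-1},{"dx":-0.0006,"dy":0,"dz":-0.0154,"ax":0,"ay":-0.0445,"az":0,"fingers":-1},{"dx":0,"dy":0,"dz":0,"ax":0,"ay":0,"az":0,"fingers":-1}]' 50
python3 st.py
```

```text
time_s: 8.38
tool_pos: [0.5542, 0.0178, 0.3268]
orientation: [-0.5, 81.9, 75.9]
force: [-2.7, -3.7, 3.0]
gripper_width: 0.0257
t 8.38 grip(case rel socket,mm) [ 0.2 -9.  64.4] foot est [ 0.3 -0.3  3. ] lean deg(+ = toward +y) -8.09 Fcase [-1.7 -4.2  3. ] Tcase [-1.26  0.05  0.01] w 25.7
```

```bash
python3 -m crank '[{"dx":-0.0005,"dy":0,"dz":0.0154,"ax":0,"ay":0.0445,"az":0,"fingers":-1},{"dx":-0.0005,"dy":0,"dz":0.0154,"ax":0,"ay":0.0445,"az":0,"fingers":-1},{"dx":-0.0005,"dy":0,"dz":0.0154,"ax":0,"ay":0.0445,"az":0,"fingers":-1},{"dx":-0.0005,"dy":0,"dz":0.0154,"ax":0,"ay":0.0445,"az":0,"fingers":-1},{"dx":-0.0005,"dy":0,"dz":0.0154,"ax":0,"ay":0.0445,"az":0,"fingers":-1},{"dx":-0.0005,"dy":0,"dz":0.0154,"ax":0,"ay":0.0445,"az":0,"fingers":-1},{"dx":-0.0005,"dy":0,"dz":0.0154,"ax":0,"ay":0.0445,"az":0,"fingers":-1},{"dx":-0.0005,"dy":0,"dz":0.0154,"ax":0,"ay":0.0445,"az":0,"fingers":-1},{"dx":0,"dy":0,"dz":0,"ax":0,"ay":0,"az":0,"fingers":-1}]' 50
python3 st.py; python3 look.py side s1; python3 -c "
import cv2;i=cv2.imread('pics/s1.png')[150:290,220:390];cv2.imwrite('pics/s1c.png',cv2.resize(i,None,fx=4,fy=4,interpolation=2))"
```

```text
time_s: 9.5
tool_pos: [0.5686, 0.0801, 0.329]
orientation: [-179.8, 82.1, -103.1]
force: [4.7, 3.7, -22.4]
gripper_width: 0.0257
t 9.5 grip(case rel socket,mm) [-0.4 10.6 66.5] foot est [-0.3  2.1  5.1] lean deg(+ = toward +y) 7.94 Fcase [  3.7   4.7 -22.4] Tcase [ 2.22 -1.2   0.1 ] w 25.7
9.5 [0.56859197 0.0800781  0.32900589] [ 10.7  30.6 -38.   99.   27.6  64.   38.5] heading 76.63878213686336 F [  4.7   3.7 -22.4] [ 1.88 -1.69  0.1 ] 0.025713319112629696
```

View pics/s1c.png

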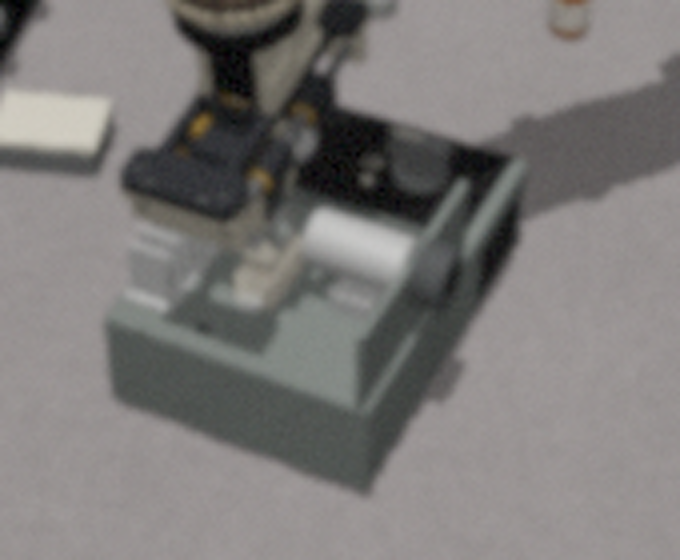

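```bash
python3 -m crank '[{"dx":-0.0003,"dy":0,"dz":-0.0156,"ax":0,"ay":-0.0445,"az":0,"fingers":-1},{"dx":-0.0003,"dy":0,"dz":-0.0156,"ax":0,"ay":-0.0445,"az":0,"fingers":-1},{"dx":-0.0003,"dy":0,"dz":-0.0156,"ax":0,"ay":-0.0445,"az":0,"fingers":-1},{"dx":-0.0003,"dy":0,"dz":-0.0156,"ax":0,"ay":-0.0445,"az":0,"fingers":-1},{"dx":-0.0003,"dy":0,"dz":-0.0156,"ax":0,"ay":-0.0445,"az":0,"fingers":-1},{"dx":-0.0003,"dy":0,"dz":-0.0156,"ax":0,"ay":-0.0445,"az":0,"fingers":-1},{"dx":-0.0003,"dy":0,"dz":-0.0156,"ax":0,"ay":-0.0445,"az":0,"fingers":-1},{"dx":-0.0003,"dy":0,"dz":-0.0156,"ax":0,"ay":-0.0445,"az":0,"fingers":-1},{"dx":0,"dy":0,"dz":0,"ax":0,"ay":0,"az":0,"fingers":-1}]' 50
python3 st.py
```

```text
time_s: 10.68
tool_pos: [0.5536, 0.0167, 0.3319]
orientation: [-0.2, 82.0, 76.2]
force: [1.3, -1.9, -16.2]
gripper_width: 0.0256
t 10.68 grip(case rel socket,mm) [ -0.2 -10.4  69.5] foot est [-0.1 -1.7  8.1] lean deg(+ = toward +y) -8.01 Fcase [  1.7  -1.6 -16.2] Tcase [-1.   -0.69 -0.05] w 25.6
```

```bash
python3 -m crank '[{"dx":-0.0003,"dy":0,"dz":0.0158,"ax":0,"ay":0.0445,"az":0,"fingers":-1},{"dx":-0.0003,"dy":0,"dz":0.0158,"ax":0,"ay":0.0445,"az":0,"fingers":-1},{"dx":-0.0003,"dy":0,"dz":0.0158,"ax":0,"ay":0.0445,"az":0,"fingers":-1},{"dx":-0.0003,"dy":0,"dz":0.0158,"ax":0,"ay":0.0445,"az":0,"fingers":-1},{"dx":-0.0003,"dy":0,"dz":0.0158,"ax":0,"ay":0.0445,"az":0,"fingers":-1},{"dx":-0.0003,"dy":0,"dz":0.0158,"ax":0,"ay":0.0445,"az":0,"fingers":-1},{"dx":-0.0003,"dy":0,"dz":0.0158,"ax":0,"ay":0.0445,"az":0,"fingers":-1},{"dx":-0.0003,"dy":0,"dz":0.0158,"ax":0,"ay":0.0445,"az":0,"fingers":-1},{"dx":0,"dy":0,"dz":0,"ax":0,"ay":0,"az":0,"fingers":-1}]' 50
python3 st.py
python3 look.py wrist w7
```

```text
time_s: 11.8
tool_pos: [0.5689, 0.0805, 0.3345]
orientation: [-179.3, 82.0, -102.7]
force: [0.4, -0.8, -13.0]
gripper_width: 0.0256
t 11.8 grip(case rel socket,mm) [-0.  11.1 72.1] foot est [ 0.1  2.5 10.7] lean deg(+ = toward +y) 7.97 Fcase [  0.6  -0.7 -13. ] Tcase [ 0.69 -0.37  0.02] w 25.6
11.8 [0.56890154 0.08054353 0.3345414 ] [ 10.7  30.3 -38.1  98.7  27.3  64.5  38.8] heading 76.61026147070564 F [  0.4  -0.8 -13. ] [ 0.58 -0.52  0.02] 0.025642989051679433
```

View pics/w7.png

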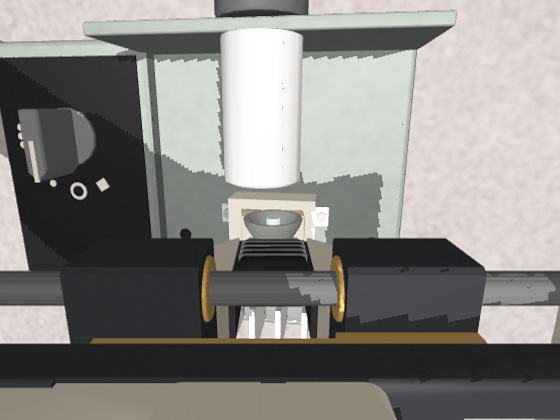

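The module follows the lean and the selector is undisturbed. Two more swings.

```bash
python3 -m crank '[{"dx":-0.0003,"dy":0,"dz":-0.0158,"ax":0,"ay":-0.0445,"az":0,"fingers":-1},{"dx":-0.0003,"dy":0,"dz":-0.0158,"ax":0,"ay":-0.0445,"az":0,"fingers":-1},{"dx":-0.0003,"dy":0,"dz":-0.0158,"ax":0,"ay":-0.0445,"az":0,"fingers":-1},{"dx":-0.0003,"dy":0,"dz":-0.0158,"ax":0,"ay":-0.0445,"az":0,"fingers":-1},{"dx":-0.0003,"dy":0,"dz":-0.0158,"ax":0,"ay":-0.0445,"az":0,"fingers":-1},{"dx":-0.0003,"dy":0,"dz":-0.0158,"ax":0,"ay":-0.0445,"az":0,"fingers":-1},{"dx":-0.0003,"dy":0,"dz":-0.0158,"ax":0,"ay":-0.0445,"az":0,"fingers":-1},{"dx":-0.0003,"dy":0,"dz":-0.0158,"ax":0,"ay":-0.0445,"az":0,"fingers":-1},{"dx":0,"dy":0,"dz":0,"ax":0,"ay":0,"az":0,"fingers":-1}]' 50
python3 st.py
python3 -m crank '[{"dx":-0.0003,"dy":0,"dz":0.0158,"ax":0,"ay":0.0445,"az":0,"fingers":-1},{"dx":-0.0003,"dy":0,"dz":0.0158,"ax":0,"ay":0.0445,"az":0,"fingers":-1},{"dx":-0.0003,"dy":0,"dz":0.0158,"ax":0,"ay":0.0445,"az":0,"fingers":-1},{"dx":-0.0003,"dy":0,"dz":0.0158,"ax":0,"ay":0.0445,"az":0,"fingers":-1},{"dx":-0.0003,"dy":0,"dz":0.0158,"ax":0,"ay":0.0445,"az":0,"fingers":-1},{"dx":-0.0003,"dy":0,"dz":0.0158,"ax":0,"ay":0.0445,"az":0,"fingers":-1},{"dx":-0.0003,"dy":0,"dz":0.0158,"ax":0,"ay":0.0445,"az":0,"fingers":-1},{"dx":-0.0003,"dy":0,"dz":0.0158,"ax":0,"ay":0.0445,"az":0,"fingers":-1},{"dx":0,"dy":0,"dz":0,"ax":0,"ay":0,"az":0,"fingers":-1}]' 50
python3 st.py
```

```text
time_s: 12.98
tool_pos: [0.554, 0.0165, 0.3373]
orientation: [-0.9, 81.9, 75.5]
force: [-1.9, -4.2, -2.9]
gripper_width: 0.0257
t 12.97 grip(case rel socket,mm) [  0.4 -10.3  74.9] foot est [ 0.6 -1.6 13.5] lean deg(+ = toward +y) -8.06 Fcase [-0.8 -4.5 -2.9] Tcase [-1.51  0.2   0.04] w 25.7
time_s: 14.1
tool_pos: [0.5694, 0.0815, 0.3399]
orientation: [-178.5, 82.1, -101.9]
force: [2.2, 4.4, 7.2]
gripper_width: 0.0258
t 14.1 grip(case rel socket,mm) [ 0.6 12.3 77.4] foot est [ 0.8  3.8 16. ] lean deg(+ = toward +y) 7.88 Fcase [1.1 4.8 7.2] Tcase [ 1.52 -0.36  0.05] w 25.8
```

```bash
python3 -m crank '[{"dx":-0.0003,"dy":0,"dz":-0.0162,"ax":0,"ay":-0.0445,"az":0,"fingers":-1},{"dx":-0.0003,"dy":0,"dz":-0.0162,"ax":0,"ay":-0.0445,"az":0,"fingers":-1},{"dx":-0.0003,"dy":0,"dz":-0.0162,"ax":0,"ay":-0.0445,"az":0,"fingers":-1},{"dx":-0.0003,"dy":0,"dz":-0.0162,"ax":0,"ay":-0.0445,"az":0,"fingers":-1},{"dx":-0.0003,"dy":0,"dz":-0.016,"ax":0,"ay":-0.0445,"az":0,"fingers":-1},{"dx":-0.0003,"dy":0,"dz":-0.016,"ax":0,"ay":-0.0445,"az":0,"fingers":-1},{"dx":-0.0003,"dy":0,"dz":-0.016,"ax":0,"ay":-0.0445,"az":0,"fingers":-1},{"dx":-0.0003,"dy":0,"dz":-0.016,"ax":0,"ay":-0.0445,"az":0,"fingers":-1},{"dx":0,"dy":0,"dz":0,"ax":0,"ay":0,"az":0,"fingers":-1}]' 50
python3 st.py
python3 look.py wrist w8; python3 look.py side s2; python3 -c "
import cv2;i=cv2.imread('pics/s2.png')[150:290,220:390];cv2.imwrite('pics/s2c.png',cv2.resize(i,None,fx=4,fy=4,interpolation=2))"
```

```text
time_s: 15.22
tool_pos: [0.5533, 0.0152, 0.3408]
orientation: [-0.1, 81.9, 76.3]
force: [0.5, -0.1, -0.5]
gripper_width: 0.0256
t 15.22 grip(case rel socket,mm) [ -0.1 -11.7  78.4] foot est [-0.1 -3.  17. ] lean deg(+ = toward +y) -8.07 Fcase [ 0.5  0.  -0.5] Tcase [-0.12 -0.16  0.  ] w 25.6
15.225 [0.55334838 0.01523095 0.34077683] [ 28.1  28.5 -45.3 103.1  15.8  53.2  54.3] heading 76.37733671252425 F [ 0.5 -0.1 -0.5] [-0.16 -0.13  0.  ] 0.025553396343864138
15.275 [0.55349789 0.01604025 0.34100859] [ 28.   28.5 -45.3 103.1  15.8  53.3  54.2] heading 76.4367526782522 F [ 0.2  0.5 -0.9] [-0.15 -0.09 -0.02] 0.025747681143920734
```

View pics/w8.png

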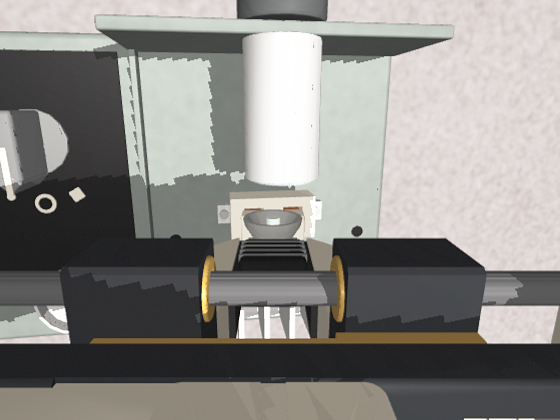

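View pics/s2c.png

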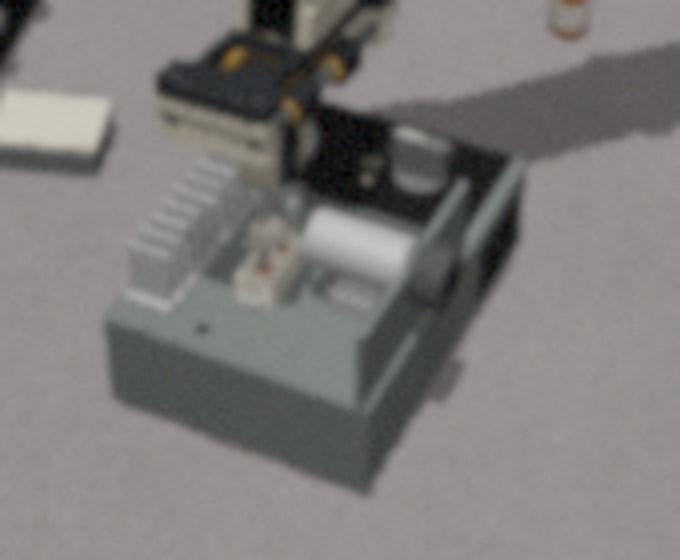

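The forces have dropped to nearly zero and the copper contacts show in the slots, so the blades are free. I'll lift along the module's axis and then bring it upright.

```bash
python3 -m crank '[{"dx":-0.007,"dy":0,"dz":0,"ax":0,"ay":0,"az":0,"fingers":-1},{"dx":-0.007,"dy":0,"dz":0,"ax":0,"ay":0,"az":0,"fingers":-1},{"dx":-0.006,"dy":0,"dz":0,"ax":0,"ay":0,"az":0,"fingers":-1},{"dx":0.0003,"dy":0,"dz":0.0168,"ax":0,"ay":0.0445,"az":0,"fingers":-1},{"dx":0.0003,"dy":0,"dz":0.0168,"ax":0,"ay":0.0445,"az":0,"fingers":-1},{"dx":0.0003,"dy":0,"dz":0.0168,"ax":0,"ay":0.0445,"az":0,"fingers":-1},{"dx":0.0003,"dy":0,"dz":0.0168,"ax":0,"ay":0.0445,"az":0,"fingers":-1},{"dx":0,"dy":0,"dz":0,"ax":0,"ay":0,"az":0,"fingers":-1},{"dx":0,"dy":0,"dz":0,"ax":0,"ay":0,"az":0,"fingers":-1}]' 50
python3 st.py
python3 look.py wrist w9; python3 look.py side s3;python3 look.py scene c3; python3 -c "
import cv2,numpy as np;i=cv2.imread('pics/s3.png')[150:290,220:390];j=cv2.imread('pics/c3.png')[140:280,180:350];cv2.imwrite('pics/s3c.png',cv2.resize(np.vstack([i]),None,fx=4,fy=4,interpolation=2));cv2.imwrite('pics/c3c.png',cv2.resize(j,None,fx=4,fy=4,interpolation=2))"
```

```text
time_s: 16.45
tool_pos: [0.5612, 0.0481, 0.3536]
orientation: [-38.7, 89.9, 37.8]
force: [0.2, 0.1, -1.3]
gripper_width: 0.0258
t 16.45 grip(case rel socket,mm) [ 0.   0.  89.6] foot est [ 0.1  0.2 27.6] lean deg(+ = toward +y) -0.11 Fcase [ 0.2  0.1 -1.3] Tcase [ 0.12 -0.1  -0.03] w 25.8
16.45 [0.56123715 0.04807745 0.35361597] [ 19.4  27.9 -41.8 100.2  21.1  59.9  46.7] heading 76.52946879536871 F [ 0.2  0.1 -1.3] [ 0.09 -0.13 -0.03] 0.02575859846277491
16.5 [0.56124889 0.04784024 0.35358555] [ 19.4  27.9 -41.8 100.2  21.1  59.9  46.7] heading 76.50279771911406 F [ 0.5 -0.2 -1.3] [ 0.07 -0.11 -0.01] 0.025536890815112765
16.55 [0.56124936 0.04776089 0.35354583] [ 19.5  27.9 -41.8 100.2  21.1  59.9  46.7] heading 76.49219907971215 F [ 0.5 -0.3 -1.1] [ 0.09 -0.09  0.08] 0.02558176137213417
```

View pics/s3c.png

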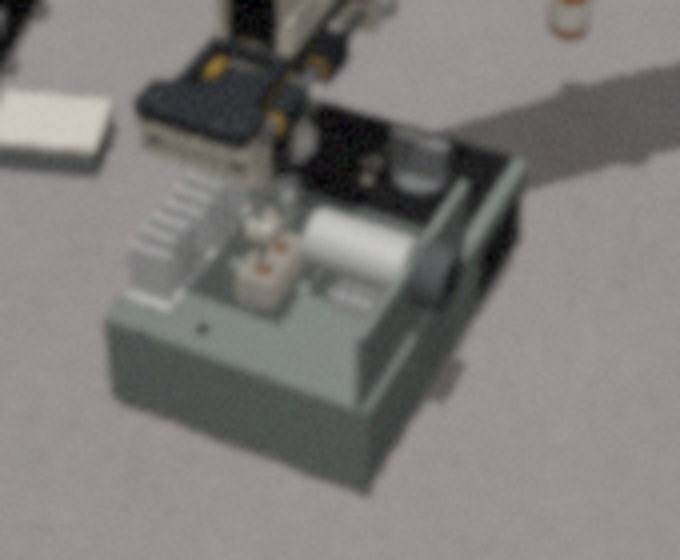

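View pics/c3c.png

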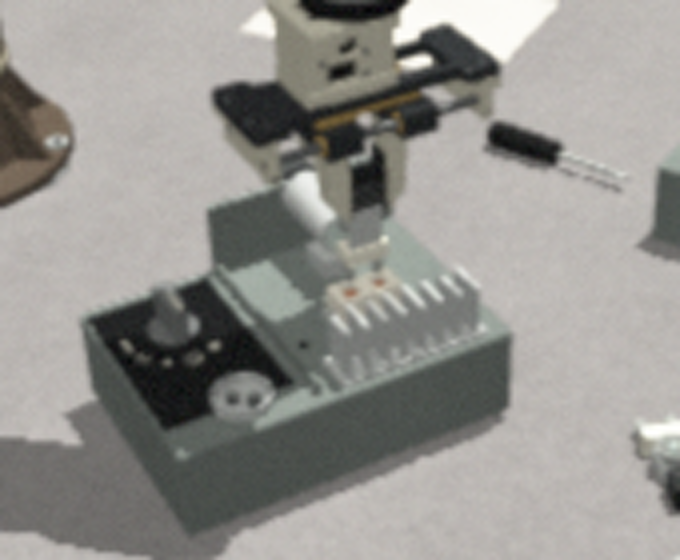

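View pics/w9.png

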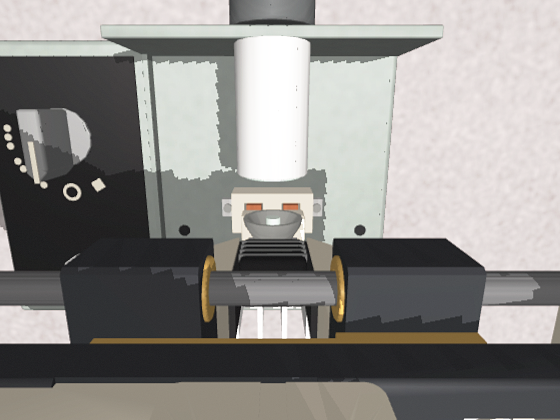

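Both contact slots show and the foot is above the socket. I'll raise it 6 mm more for margin and check the foot height from the images, in case the grip slipped.

```bash
python3 -m crank '[{"dx":-0.006,"dy":0,"dz":0,"ax":0,"ay":0,"az":0,"fingers":-1},{"dx":-0.006,"dy":0,"dz":0,"ax":0,"ay":0,"az":0,"fingers":-1},{"dx":0,"dy":0,"dz":0,"ax":0,"ay":0,"az":0,"fingers":-1},{"dx":0,"dy":0,"dz":0,"ax":0,"ay":0,"az":0,"fingers":-1},{"dx":0,"dy":0,"dz":0,"ax":0,"ay":0,"az":0,"fingers":-1}]' 50
python3 st.py
python3 look.py scene c4
python3 look.py side s4
python3 - <<'E'
from h import *
for n,(u0,v0,w,h) in {"c4":(240,160,70,65),"s4":(250,180,70,65)}.items():
    p,d,K,R,t=load(n+".npz");f=10
    im=cv2.resize(p[v0:v0+h,u0:u0+w,::-1],None,fx=f,fy=f,interpolation=cv2.INTER_CUBIC)
    for zz,col in((.1335,(0,0,255)),(.117,(0,255,0)),(.105,(255,0,0))):
      for y in(.043,.067):
        q=(proj(case2w(.012,y,zz),K,R,t)[0]-[u0,v0]+.5)*f;cv2.circle(im,tuple(int(a) for a in q),4,col,-1)
    cv2.imwrite(f"pics/{n}z.png",im)
E
```

```text
time_s: 17.23
tool_pos: [0.5612, 0.0483, 0.3595]
orientation: [-44.6, 89.9, 31.9]
force: [-0.2, -0.7, -0.4]
gripper_width: 0.0258
t 17.23 grip(case rel socket,mm) [-0.1  0.2 95.5] foot est [ 0.   0.3 33.5] lean deg(+ = toward +y) -0.08 Fcase [-0.1 -0.7 -0.4] Tcase [ 0.14 -0.14  0.02] w 25.8
17.225 [0.56122992 0.04834176 0.3595444 ] [ 19.5  27.6 -42.   99.7  20.8  60.6  47. ] heading 76.5370288860519 F [-0.2 -0.7 -0.4] [ 0.11 -0.17  0.02] 0.02582268191031127
17.275 [0.56123671 0.04836819 0.35954649] [ 19.5  27.6 -42.   99.7  20.8  60.6  47. ] heading 76.53743924581208 F [ 0.5  0.6 -1.3] [ 0.13 -0.12  0.01] 0.02571044171683374
```

View pics/c4z.png

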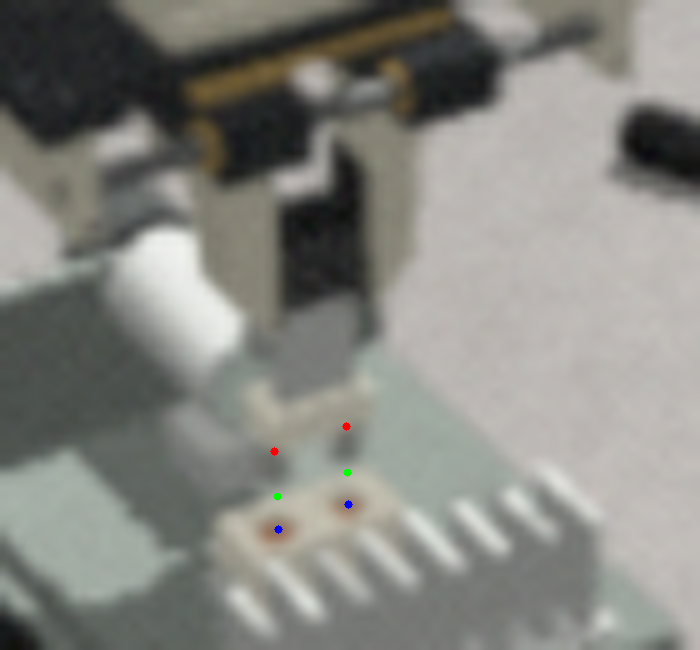

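View pics/s4z.png

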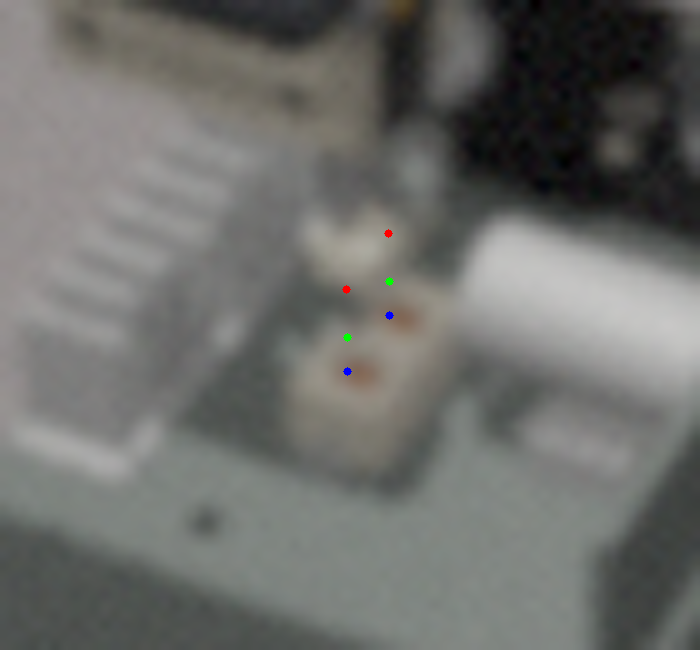

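In the scene view the foot's underside sits at about the red 28.5 mm markers, with a gap between the blade ends and the socket. A last check of the selector angle, then I'll hand in.

```bash
python3 - <<'E'
from h import *
p,d,K,R,t=load("w9.npz");P=cloud(d,K,R,t)
q=(np.abs(P[...,2]-.121)<.003)&(np.hypot(P[...,0]-.4835,P[...,1]+.0743)<.03);Q=P[q]
l=cv2.fitLine(Q[:,:2].astype(np.float32),2,0,.01,.01).ravel();print(q.sum(),np.degrees(np.arctan2(l[1],l[0])),cv2.minAreaRect(Q[:,:2].astype(np.float32)))
from workcell import robot
print(robot.get_obs()["force"].round(1),robot.sign_off())
E
```

```text
1644 -13.370619 ((0.48526689410209656, -0.07458056509494781), (0.014224312268197536, 0.04130461812019348), 76.24162292480469)
the job is handed in; nothing more can be done
[ 0.2  0.2 -0.9] None
```

I turned the selector from one dot to off and gripped the lamp module across y. I then rocked it about 8° each way, starting towards the selector. After seven swings it was free, and I lifted it upright over the socket and handed the job in at about 17 s, well inside the 54 s limit. The hand-in gives no verdict, so whether the run passed isn't confirmed.

- **Selector:** the bar heading was -13.4°, against about -13.5° for the case, so it is within a degree of off.
- **Lamp position:** the foot is about 28–33 mm above the socket, so the blade tips are roughly 12–17 mm clear. The arm's position put it at 33.5 mm. That figure was about 1.5 mm too high when the module was still seated, and the scene image put the foot at about 29 mm. That is higher than your 20 mm because I raised it 6 mm more in case the grip had slipped; it stays within the judged range.
- **Hold:** the module is within 1 mm sideways of the socket centre and its lean is about 0.1°. The grip is 50 N at 25.8 mm, and the outside force on the wrist is about 1 N.
- **Failed or disagreed:** one move was refused, before any motion, because its rows lacked some keys. Depth and the case geometry differed by about 2 mm on the lamp's x position, which did not matter.
- **Bystanders:** I touched none of the other things on the bench, but I didn't re-measure their positions at the end.

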